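Zero the tube mixer's click dial and set it five clicks up

TASK

Set the speed of the tube roller mixer: turn its click dial anticlockwise, past its last click (home), until it bears firmly but not hard on the end stop inside, then turn it clockwise exactly five clicks up from home and let go of it. Then press the mixer's start key gently down and let it come up again; leave the small things standing beside the mixer where they are.

Things in the scene. Friction and masses are not known exactly. Their poses are not given: they have to be found in the camera images.
- mixer: Tube roller mixer, white, fixed to the bench, 120 (x) by 265 (y) mm. Origin: centre of its underside; x to its rear, y to its left end, z up. Left half: low bed with black rollers and two tubes lying on them (tops 64 mm above the bench). Right half (y -130 to +15 mm): control head, flat top at 62 mm, with the dial (axis x 0, y -30 mm) and the start key (x 0, y -104 mm).
- dial (a joint): Angle of the click dial, rad; grows clockwise seen from above. 0 is the home click; clicks are 0.419 rad (24 degrees) apart, so five up is 2.094. Starts two to four clicks up. A click takes about 0.1 N m to pass, then snaps on; let go, it settles in the nearest click, unless left balanced midway (so it may start). It meets the end stop somewhere 0.03 to 0.15 rad below home; let go there, it springs back to home.
- dial_top (a point): Centre of the dial's flat top, on its axis, 38 mm above the head. The dial is a round black fluted knob, 40 mm in diameter; grip its sides from above, 10 to 38 mm above the head (below is a 48 mm wide skirt). On the skirt a 5 mm wide pointer tab reaches 35 mm from the axis, 2 to 7 mm above the head, under the dark line on the knob's top; at home it points along (-0.707, 0.707) of the mixer's x, y.
- start_key (a joint): Travel of the start key, m: 0 up, 0.006 fully down. A spring pushes it up; fully down takes about 5 N, and it then stops hard.
- start_key_base: The start key's grey round housing, 40 mm wide, 12 mm high, fixed on the head; carries the key. Origin: centre of its underside, at the head's top.
- start_key_top (a point): Centre of the top face of the start key, a white round cap 24 mm in diameter, 22 mm above the head when up; moves down with it.
- specimen_pot: Specimen pot with a yellow lid, 51 mm wide, 62 mm high, standing to the right of the mixer. Origin: centre of its underside. Bystander.
- slide_box: Dark blue slide box, 130x42x32 mm, lying to the left of the mixer. Origin: centre of its underside. Bystander.
- glass_screen: Tall clear glass screen, part of the room, standing upright on the bench to the left of the mixer: 6 mm thick, 1.45 m high, spanning about 0.29 m fore and aft (x) of its origin, which is at its foot. Keep the arm clear of it: pass in front of it (nearer the robot).
- bezel: Flat grey ring under the dial, 54 mm in diameter, flush with the head's top; origin on the dial's axis, level with the head's top. It carries the end stop, hidden in the head and nearly rigid: 0.02 to 0.03 rad beyond first touch is already too hard. 3 N on the stop is about 0.15 N m on the dial (click spring included; firm enough), 12 N about 0.42 N m (too hard).

How it is judged:
On the way, in this order (a step that is already met when the one before it is completed fails the run):
1. the dial bears on its end stop with more than 3 N for 0.2 s (value of joint dial below -0.02 rad and contact force between bezel and anything else above 3 N), for 0.2 s.
2. the dial rests five clicks up from home, the fingers off it (value of joint dial between 1.99 and 2.19 rad and contact force between the fingers and anything else below 0.1 N), for 0.2 s.
3. the start key is pressed down at least 4 of its 6 mm (value of joint start_key above 0.004 m), for 0.05 s.
At the end, for the whole second after the job is handed in: The dial rests in the fifth click clockwise from home (within 0.1 rad), the start key is up again (within 2 mm), and the pot and the slide box stand within 30 mm of where they stood (value of joint dial between 1.99 and 2.19 rad and value of joint start_key below 0.002 m and distance of each of specimen_pot, slide_box from where it was at the start of the episode below 0.03 m); the robot touches nothing.
It fails at once if the end stop is pressed with more than 12 N (contact force between bezel and anything else above 12 N).
It fails at once if the dial is turned more than half a click beyond the fifth (value of joint dial above 2.36 rad).
It fails at once if the start key is pressed with more than 25 N (contact force between anything else and start_key_base above 25 N).
It fails at once if the specimen pot is knocked over (angle between specimen_pot's own z axis and vertical above 0.5 rad).
It also fails if it takes over 72 s, if anything falls off the work surface, if the arm or the gripper's body presses on something with over 40 N, if the wrist force passes 120 N, or if a joint passes its speed limit or range.

ROBOT

A 6-joint arm with a two-finger parallel gripper is mounted at the origin on a cart in front of the work surface, level with it; the furniture and walls round the work are solid. World frame = base frame: x ahead of the robot, y to its left, z up, the work surface at z = 0. Lengths are in m, angles in rad, forces in N, time in s.
With the tool pointing down it reaches from about 0.3 to 0.875 m from the base axis. Payload 6.4 kg.
Tool frame: the origin (TCP) lies at the very end of the fingers, on their centre line; the grasp point (between the pads) lies 19 mm behind it (ctrl.tcp_to_grasp is the distance from the TCP to the grasp point, in m); z points along the fingers, y is the direction in which the jaws open and shut (so a half turn about z gives the same grasp; the last joint's range is limited). The gripper opens to 85 mm and grips with 20 to 120 N. Pads are 22 mm wide; open, the fingers measure 114 mm over their backs; the gripper's body (76 mm by 85 mm) begins 54 mm behind the grasp point. The pads swing forward as they close: fully open they stand 13 mm farther back than shut.
Start: joints at [-1.427, 0.181, 1.607, -0, 1.354, -0.206], TCP at [0.197, -0.54, 0.193] pointing down, gripper open.
Joint ranges: [-2.99, 2.99], [-0.89, 2.07], [0.3, 2.58], [-1.14, 4.28], [0, 2.63], [-3.12, 3.12]. Speed limits (rad/s): [2.57, 2.57, 3.01, 3.14, 3.14, 3.14].

INTERFACE

Orientations are given as a unit quaternion [w, x, y, z].
In Python, from station import ctrl, get_image, calibration, boxes_of, silhouettes, pinpoint gives the robot as it stands.
- The arm moves only by the tool jog_arm, never from a script. Its argument "steps" is a list of rows, each an object with "gripper": the finger opening in mm, from 0 to 85.4; "linear": the shift along the world's x, y, z in mm, a list of three; "spin": the turn about the world's z in degrees. In form: [{"gripper": gripper, "linear": [x, y, z], "spin": spin}, ...]. A call has 1 to 12 rows; each row shifts and turns the commanded pose from where the row before left it; what a row does not reach is not made up. A row lasts 1/8 s, in which the tool goes at most 62.5 mm and 10.7 degrees, less where a joint would pass 70% of its speed; a pose out of reach is approached as far as the arm can. A call with a gripper value outside its range is refused whole. The fingers move at their own pace and stop on an object; "force" is the grip in N (left out, the last holds). Time passes only in rows, so rows that do not move let the fingers close. It gives the time, the measured TCP pose, the force and the opening at its end, in the units of the state.
- ctrl.observe(): the state, without advancing time (a new reading comes with each control period).
- get_image(name): name is "side" or "top"; returns (picture, depth): 384x512x3 uint8, red, green, blue; 384x512 float32, m along the optical axis (not along the pixel's ray), 0 where there is no reading.
- calibration(name): a dict with "intrinsics" (3x3 intrinsics, pixels), "cam_to_world" (4x4, takes a point from camera to world coordinates). Camera axes: x right, y down, z forward; pixel columns grow to the right and rows downward; lengths in m; the calibration is good to about 2 mm. A picture is of the moment at which its call begins. calibration takes no time and is no camera call.
- ctrl.close_job(): hands the job in, once; it reports no verdict.
Trained networks look in the newest picture that a camera, given by its name, has taken for a name from the list of things; names that differ only in an ending like _2 or _b are one class to them, and where a whole thing is asked for, a point or a joint stands for the part that bears it (a point fixed in the world has none). Each returns a list of dicts, best first, with "p" (0 to 1); they miss things now and then, are a little off and sometimes report something else, mostly with a low value. They report only what shows in the picture. A call takes as long as a camera call.
- boxes_of(camera, name): "extent" ([left, top, right, bottom] in pixels, round what is visible of it).
- silhouettes(camera, name): "pixels" (384x512 bool, what is visible of it) and "extent" ([left, top, right, bottom] in pixels, round what is visible of it).
- pinpoint(camera, name): "uv" ([column, row] in pixels: a listed point, or the origin of a listed thing).
The state is a dict: "t": time; "joint_pos": joint angles; "dq": joint speeds; "tau": joint torques, N m; "position": TCP position; "tcp_rot": TCP orientation; "ft_force": force on the tool from outside, world axes, zero at the start; "ft_torque": the same for the moment, N m; "gripper_width": finger opening in m.
Only numpy, scipy, OpenCV 4.12 (cv2) and the standard library are available. Lean on these libraries where they do the work, as an engineer would, in place of code of your own. Each camera call takes 0.05 s, during which the arm holds its last target. There are 200 camera calls.

## Working session

There is one attempt and no reset: what is moved stays moved. The work goes in short steps, Python scripts to look and compute and a tool call to move; the robot and the scene stay as the last step left them, time stands still between calls to the robot, and variables do not carry over. Pictures are saved under pics/ and viewed, about 8 in all and at most 12, crops included, and the job is handed in when it is done.

Besides the shell and the picture viewer there is one more tool, called after ">>>" in YAML: its name, and indented under it one key for each argument. jog_arm: Moves the arm, as the interface text tells. Its arguments: {"type":"object","properties":{"steps":{"type":"array"},"force":{"type":"number"}},"required":["steps"]}

```bash
mkdir -p pics; cat > h.py <<'E'
import numpy as np, cv2
from station import ctrl,get_image,calibration,boxes_of,silhouettes,pinpoint
def ray(cam,uv):
    c=calibration(cam);K=np.array(c["intrinsics"]);T=np.array(c["cam_to_world"])
    d=T[:3,:3]@np.linalg.inv(K)@np.array([uv[0],uv[1],1.]);return T[:3,3],d
def atz(cam,uv,z):
    o,d=ray(cam,uv);return o+d*(z-o[2])/d[2]
def proj(cam,p):
    c=calibration(cam);K=np.array(c["intrinsics"]);T=np.linalg.inv(np.array(c["cam_to_world"]))
    q=K@(T[:3,:3]@np.asarray(p)+T[:3,3]);return q[:2]/q[2]
E
python3 - <<'E'
from h import *
np.set_printoptions(precision=4,suppress=True)
ims=[]
for c in("side","top"):
    im,d=get_image(c);cv2.imwrite(f"pics/{c}0.png",im[:,:,::-1])
    print(c,np.array(calibration(c)["cam_to_world"]))
    for n,z in(("dial_top",.1),("start_key_top",.084),("mixer",0),("bezel",.062),("start_key_base",.062),("specimen_pot",0),("slide_box",0),("glass_screen",0)):
        for r in pinpoint(c,n)[:1]: print(n,round(r["p"],2),r["uv"],atz(c,r["uv"],z))
o=ctrl.observe();print(o)
E
```

```text
side [[ 0.8967 -0.2167  0.3859 -0.0084]
 [-0.4422 -0.4002  0.8027 -1.1052]
 [-0.0195 -0.8905 -0.4547  0.732 ]
 [ 0.      0.      0.      1.    ]]
dial_top 0.43 [250.6, 214.4] [ 0.4374 -0.115   0.1   ]
start_key_top 0.45 [261.7, 227.6] [ 0.4448 -0.1739  0.084 ]
mixer 0.86 [243.7, 240.6] [ 0.4198 -0.0949  0.    ]
bezel 0.43 [251.9, 226.0] [ 0.438  -0.1202  0.062 ]
start_key_base 0.46 [261.0, 236.4] [ 0.4369 -0.1842  0.062 ]
specimen_pot 0.7 [261.7, 287.0] [ 0.3714 -0.3176  0.    ]
slide_box 0.44 [236.2, 210.7] [0.4741 0.0891 0.    ]
top [[-0.0664 -0.9767  0.204   0.3159]
 [-0.9978  0.0648 -0.0147 -0.0163]
 [ 0.0011 -0.2045 -0.9789  1.107 ]
 [ 0.      0.      0.      1.    ]]
dial_top 0.52 [284.0, 223.9] [ 0.4325 -0.1091  0.1   ]
start_key_top 0.38 [314.7, 223.2] [ 0.4307 -0.1935  0.084 ]
mixer 0.75 [273.0, 229.4] [ 0.4302 -0.085   0.    ]
bezel 0.6 [286.1, 225.6] [ 0.4318 -0.118   0.062 ]
start_key_base 0.63 [311.9, 220.8] [ 0.4403 -0.1902  0.062 ]
specimen_pot 0.59 [353.8, 245.4] [ 0.3685 -0.3144  0.    ]
slide_box 0.86 [212.1, 221.6] [0.4647 0.0911 0.    ]
{'t': 0.9, 'joint_pos': array([-1.4273,  0.1808,  1.607 , -0.    ,  1.3538, -0.2063]), 'dq': array([-0.0019,  0.0012,  0.0007,  0.0017, -0.0007, -0.001 ]), 'tau': array([  0.0011, -44.4832, -35.1683,  -0.0002,   0.0006,  -0.    ]), 'position': array([ 0.1971, -0.5402,  0.1932]), 'tcp_rot': array([ 0.    ,  0.9847,  0.174 , -0.    ]), 'ft_force': array([ 0.98  , -0.5038,  0.0815]), 'ft_torque': array([-0.0099,  0.005 , -0.0455]), 'gripper_width': 0.08551640345156424}
```

```bash
python3 - <<'E'
import cv2
a=cv2.imread("pics/top0.png")[150:300,170:390];b=cv2.imread("pics/side0.png")[130:330,150:370]
a=cv2.resize(a,None,fx=3.5,fy=3.5,interpolation=2);cv2.imwrite("pics/a.png",a)
b=cv2.resize(b,None,fx=3,fy=3,interpolation=2);cv2.imwrite("pics/b.png",b)
E
```

```text
(no output)
```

View pics/a.png

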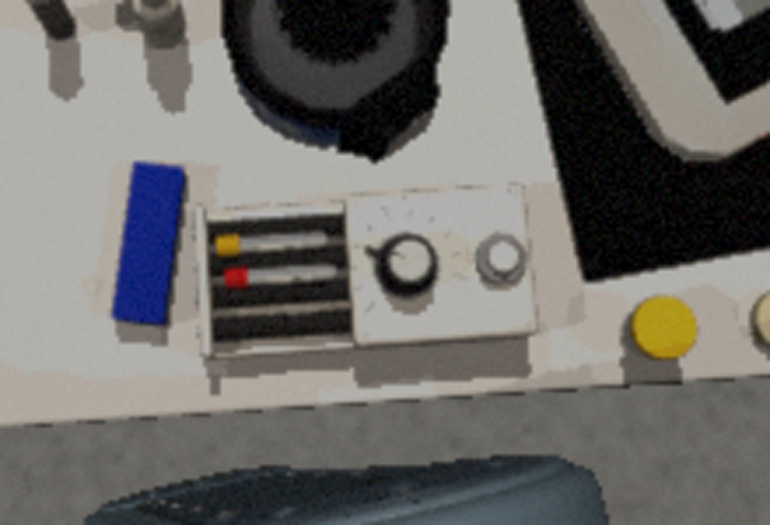

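View pics/b.png

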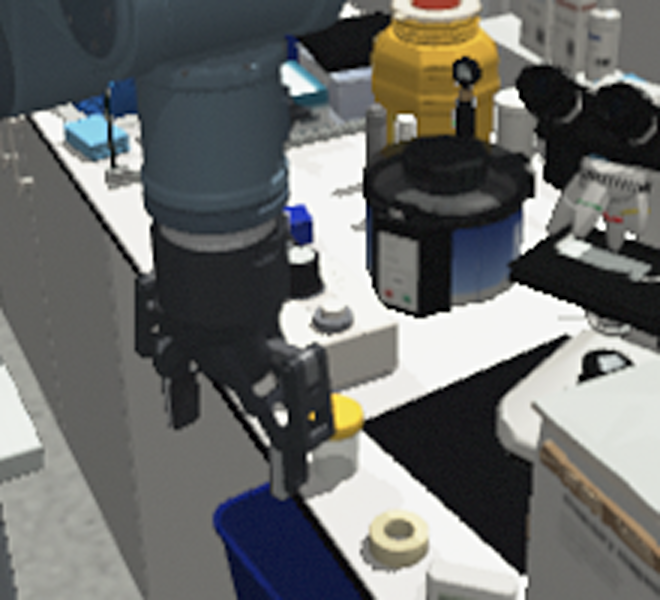

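```bash
cat >> h.py <<'E'
def cloud(cam,d):
    v,u=np.mgrid[:384,:512];c=calibration(cam);K=np.array(c["intrinsics"]);T=np.array(c["cam_to_world"])
    p=np.stack([u,v,np.ones_like(u)],-1)@np.linalg.inv(K).T*d[...,None];return p@T[:3,:3].T+T[:3,3]
E
python3 - <<'E'
from h import *
np.set_printoptions(precision=4,suppress=True)
im,d=get_image("top");P=cloud("top",d)
X,Y,Z=P[...,0],P[...,1],P[...,2]
m=(abs(Z-.062)<.006)&(X>.33)&(X<.52)&(Y<-.06)&(Y>-.25)
n,l,s,c=cv2.connectedComponentsWithStats(m.astype(np.uint8))
k=1+np.argmax(s[1:,4]);q=P[l==k]
r=cv2.minAreaRect((q[:,:2]*1000).astype(np.float32));print("head",r,cv2.boxPoints(r),np.median(q[:,2]))
t=(Z>.09)&(Z<.11)&(abs(X-.435)<.04)&(abs(Y+.113)<.04)
print("dialtop",t.sum(),P[t].mean(0),(P[t].max(0)+P[t].min(0))/2,P[t].min(0),P[t].max(0))
t=(Z>.078)&(Z<.092)&(abs(X-.435)<.03)&(abs(Y+.19)<.03)
print("key",t.sum(),P[t].mean(0),(P[t].max(0)+P[t].min(0))/2)
t=(Z>.12)&(X<.56)&(X>.3)&(Y>-.35)&(Y<.15)
print("tall",t.sum(),P[t].min(0),P[t].max(0))
print("tip",atz("top",(276.3,222.3),.067),"dialc",atz("top",(408/3.5+170,258/3.5+150),.1))
E
```

```text
head ((432.263427734375, -143.72691345214844), (144.9270782470703, 119.86311340332031), 89.79351806640625) [[ 372.0711 -215.974 ]
 [ 491.9334 -216.4059]
 [ 492.4557  -71.4798]
 [ 372.5934  -71.0479]] 0.06135048684359812
dialtop 182 [ 0.4318 -0.1159  0.0997] [ 0.4318 -0.1162  0.0994] [ 0.4129 -0.1364  0.0942] [ 0.4508 -0.096   0.1046]
key 61 [ 0.432  -0.19    0.0831] [ 0.4322 -0.189   0.0836]
tall 1566 [ 0.3    -0.3497  0.1209] [ 0.5599 -0.0162  1.107 ]
tip [ 0.4421 -0.0914  0.067 ] dialc [ 0.4325 -0.1159  0.1   ]
```

```bash
python3 - <<'E'
from h import *
np.set_printoptions(precision=4,suppress=True)
im,d=get_image("top");P=cloud("top",d)
t=(d>0)&(P[...,2]>.12)&(P[...,2]<.6)&(P[...,0]<.62)&(P[...,0]>.3)&(abs(P[...,1]+.1)<.25)
print(t.sum(),P[t].min(0),P[t].max(0))
E
```

```text
2198 [ 0.522  -0.35    0.1205] [0.62   0.0155 0.1943]
```

>>> jog_arm:
  steps:
    - {"gripper": 56,"linear": [23.5,42.4,2],"spin": 0}
    - {"gripper": 56,"linear": [23.5,42.4,0],"spin": 0}
    - {"gripper": 56,"linear": [23.5,42.4,0],"spin": 0}
    - {"gripper": 56,"linear": [23.5,42.4,0],"spin": 0}
    - {"gripper": 56,"linear": [23.5,42.4,0],"spin": 0}
    - {"gripper": 56,"linear": [23.5,42.4,0],"spin": 0}
    - {"gripper": 56,"linear": [23.5,42.4,0],"spin": 0}
    - {"gripper": 56,"linear": [23.5,42.4,0],"spin": 0}
    - {"gripper": 56,"linear": [23.5,42.4,0],"spin": 0}
    - {"gripper": 56,"linear": [23.5,42.4,0],"spin": 0}
    - {"gripper": 56,"linear": [0,0,0],"spin": 0}
    - {"gripper": 56,"linear": [0,0,0],"spin": 0}
  force: 25

```text
t: 2.5
position: [0.4319, -0.1164, 0.1952]
tcp_rot: [0.0, 0.985, 0.174, -0.0]
ft_force: [-0.3, -1.0, -0.9]
gripper_width: 0.0561
```

>>> jog_arm:
  steps:
    - {"gripper": 56,"linear": [0,0,-40],"spin": 0}
    - {"gripper": 56,"linear": [0,0,-40],"spin": 0}
    - {"gripper": 56,"linear": [0,0,-25],"spin": 0}
    - {"gripper": 56,"linear": [0,0,-14],"spin": 0}
    - {"gripper": 56,"linear": [0,0,0],"spin": 0}

```text
t: 3.12
position: [0.4314, -0.1168, 0.0757]
tcp_rot: [-0.0, 0.985, 0.173, -0.001]
ft_force: [-0.5, -0.2, -0.5]
gripper_width: 0.0555
```

```bash
python3 - <<'E'
from h import *
ims=[cv2.resize(get_image(c)[0][r:r+90,220:360,::-1],None,fx=4,fy=4,interpolation=2)[:,:] for c,r in(("side",165),("top",180))]
cv2.imwrite("pics/c.png",cv2.resize(np.vstack(ims),None,fx=.8,fy=.8))
o=ctrl.observe();print(o["ft_force"],o["ft_torque"],o["position"])
E
```

```text
[-0.03143655 -0.58256562 -0.16655016] [-0.03942094  0.03809951 -0.01065341] [ 0.43266056 -0.11705914  0.07710779]
```

View pics/c.png

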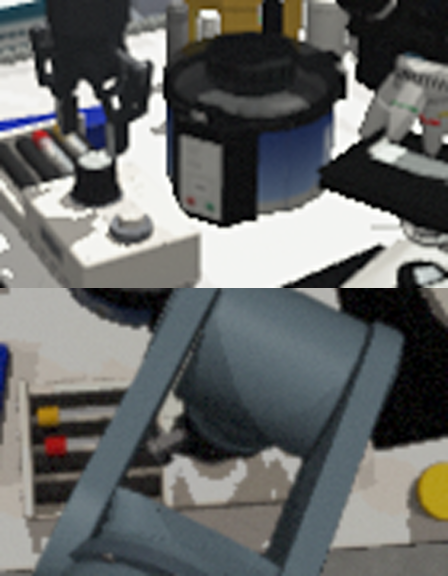

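```bash
python3 - <<'E'
from h import *
np.set_printoptions(precision=4,suppress=True)
im,d=get_image("side");cv2.imwrite("pics/d.png",cv2.resize(im[110:260,180:340,::-1],None,fx=5,fy=5,interpolation=2)[:600,:800])
o=ctrl.observe();p=o["position"];print(o["joint_pos"],p)
for n,q in(("tcp",p),("near",p+[.009,-.026,0]),("far",p+[-.009,.026,0]),("dialtop",[.432,-.116,.1]),("key",[.432,-.19,.084])):
    print(n,proj("side",q),(proj("side",q)-[180,110])*5)
P=cloud("side",d)
for uv in((250,215),(256,205),(243,205),(250,222)): print(uv,P[uv[1],uv[0]])
E
```

```text
[-0.5298  0.0404  2.0187 -0.      1.0803  0.6917] [ 0.433  -0.117   0.0774]
tcp [249.7759 221.5575] [348.8795 557.7876]
near [256.2425 224.8358] [381.2123 574.1791]
far [243.4853 218.3684] [317.4265 541.8422]
dialtop [249.111  214.9814] [345.5551 524.907 ]
key [260.2251 231.3634] [401.1255 606.817 ]
(250, 215) [ 0.4342 -0.1177  0.1002]
(256, 205) [ 0.4375 -0.1545  0.1513]
(243, 205) [ 0.4246 -0.0902  0.1234]
(250, 222) [ 0.4264 -0.1332  0.0864]
```

View pics/d.png

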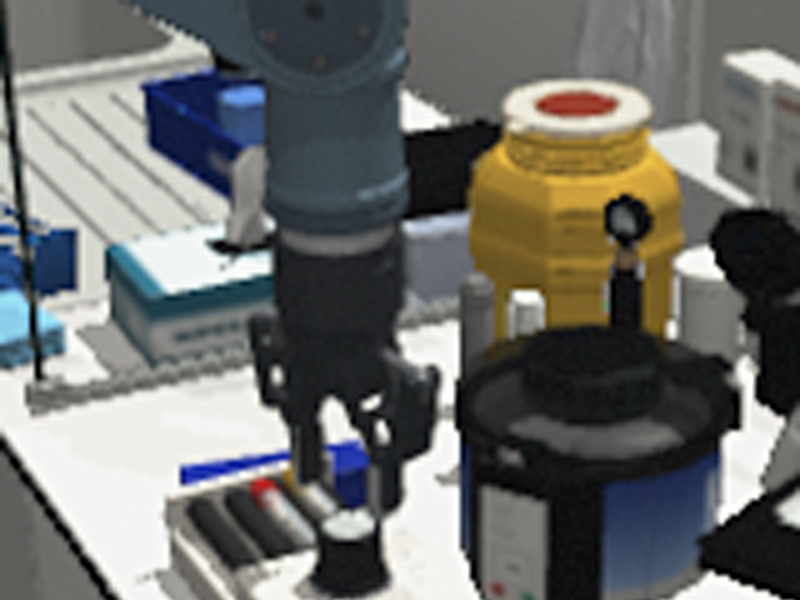

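```bash
python3 - <<'E'
from h import *
np.set_printoptions(precision=3,suppress=True)
im,d=get_image("side");P=cloud("side",d)
for u in(242,255,258):
  for v in range(198,228,3): print(u,v,P[v,u],im[v,u])
E
```

```text
242 198 [ 0.423 -0.089  0.147] [31 33 34]
242 201 [ 0.423 -0.087  0.136] [32 31 35]
242 204 [ 0.422 -0.09   0.128] [31 33 34]
242 207 [0.461 0.003 0.061] [176 175 163]
242 210 [ 0.453 -0.013  0.059] [152 150 143]
242 213 [ 0.452 -0.014  0.049] [52 53 50]
242 216 [ 0.438 -0.046  0.058] [141 147 146]
242 219 [ 0.432 -0.061  0.057] [93 94 92]
242 222 [ 0.423 -0.08   0.059] [235 235 226]
242 225 [ 0.413 -0.104  0.064] [39 39 42]
255 198 [ 0.435 -0.154  0.174] [81 82 82]
255 201 [ 0.434 -0.155  0.166] [37 40 41]
255 204 [ 0.437 -0.148  0.152] [83 86 86]
255 207 [ 0.436 -0.15   0.143] [84 85 86]
255 210 [ 0.435 -0.152  0.135] [88 90 89]
255 213 [ 0.434 -0.153  0.125] [84 85 86]
255 216 [ 0.446 -0.128  0.099] [20 20 24]
255 219 [-0.008 -1.105  0.732] [16 17 19]
255 222 [ 0.441 -0.137  0.084] [19 21 22]
255 225 [ 0.441 -0.135  0.073] [30 28 30]
258 198 [ 0.439 -0.166  0.179] [30 31 34]
258 201 [ 0.438 -0.167  0.17 ] [29 29 31]
258 204 [ 0.445 -0.151  0.151] [30 30 31]
258 207 [ 0.442 -0.157  0.145] [30 32 34]
258 210 [ 0.441 -0.159  0.136] [27 30 33]
258 213 [ 0.446 -0.149  0.12 ] [233 231 227]
258 216 [ 0.529  0.027 -0.005] [241 240 233]
258 219 [ 0.472 -0.094  0.063] [243 240 234]
258 222 [ 0.467 -0.103  0.059] [249 246 240]
258 225 [ 0.457 -0.123  0.062] [173 174 170]
```

```bash
python3 - <<'E'
from h import *
np.set_printoptions(precision=3,suppress=True)
for s in(1,-1):
  for z in (.193,.213,.239): print(s,z,proj("side",[.197+s*.0155,-.54-s*.0425,z]),(proj("side",[.197+s*.0155,-.54-s*.0425,z])-[150,130])*3)
for i in range(3):
  o=ctrl.observe();print(o["t"],o["position"],o["tau"],o["ft_force"]); get_image("side")
im,d=get_image("side");P=cloud("side",d)
t=(d>0)&(abs(P[...,0]-.432)<.1)&(abs(P[...,1]+.116)<.09)&(P[...,2]>.105)
for z in np.arange(.105,.40,.02):
  k=t&(abs(P[...,2]-z)<.01); 
  if k.any(): print(round(z,3),P[k].min(0)[:2],P[k].max(0)[:2])
E
```

```text
1 0.193 [246.622 315.704] [289.866 557.112]
1 0.213 [246.247 307.151] [288.741 531.453]
1 0.239 [245.745 295.713] [287.236 497.139]
-1 0.193 [213.483 292.798] [190.449 488.395]
-1 0.213 [212.756 284.588] [188.269 463.763]
-1 0.239 [211.786 273.63 ] [185.359 430.889]
3.325 [ 0.433 -0.117  0.077] [ -0.118 -31.858 -29.877  -0.006   0.006  -0.002] [-0.597 -0.274  0.08 ]
3.375 [ 0.433 -0.117  0.077] [ -0.107 -31.998 -30.012  -0.005  -0.001  -0.002] [0.749 0.361 0.736]
3.425 [ 0.433 -0.117  0.077] [ -0.09  -32.1   -30.091  -0.004  -0.005  -0.001] [-0.79  -0.428  0.06 ]
0.105 [ 0.529 -0.109] [ 0.532 -0.1  ]
0.125 [ 0.411 -0.159] [ 0.532 -0.078]
0.145 [ 0.411 -0.159] [ 0.452 -0.08 ]
0.165 [ 0.401 -0.177] [ 0.463 -0.054]
0.185 [ 0.4  -0.18] [ 0.466 -0.055]
0.205 [ 0.399 -0.183] [ 0.467 -0.058]
0.225 [ 0.398 -0.182] [ 0.467 -0.056]
0.245 [ 0.394 -0.157] [ 0.459 -0.111]
0.265 [ 0.395 -0.156] [ 0.461 -0.102]
0.285 [ 0.394 -0.156] [ 0.466 -0.093]
0.305 [ 0.392 -0.157] [ 0.466 -0.103]
0.325 [ 0.393 -0.159] [ 0.467 -0.102]
0.345 [ 0.394 -0.157] [ 0.463 -0.108]
0.365 [ 0.394 -0.156] [ 0.466 -0.11 ]
0.385 [ 0.388 -0.175] [ 0.47  -0.103]
```

The fingertips show up about 44 mm above the reported TCP, both at the start and here. I'll trust the picture and go down in stages, watching the force.

>>> jog_arm:
  steps:
    - {"gripper": 56,"linear": [0,0,-15],"spin": 0}
    - {"gripper": 56,"linear": [0,0,-15],"spin": 0}
    - {"gripper": 56,"linear": [0,0,0],"spin": 0}

```text
t: 3.9
position: [0.4304, -0.1152, 0.0441]
tcp_rot: [-0.001, 0.985, 0.174, -0.002]
ft_force: [-0.1, 0.6, -0.6]
gripper_width: 0.0561
```

```bash
python3 - <<'E'
from h import *
np.set_printoptions(precision=3,suppress=True)
im,d=get_image("side");cv2.imwrite("pics/e.png",cv2.resize(im[170:250,210:310,::-1],None,fx=7,fy=7,interpolation=2))
P=cloud("side",d)
for u in(242,256,257,258,259):
  for v in range(207,232,2): print(u,v,P[v,u],im[v,u,0])
o=ctrl.observe();print(o["position"],o["ft_force"],o["ft_torque"])
E
```

```text
242 207 [ 0.421 -0.09   0.117] 30
242 209 [ 0.422 -0.088  0.109] 30
242 211 [ 0.421 -0.089  0.103] 32
242 213 [ 0.422 -0.087  0.095] 31
242 215 [ 0.42  -0.089  0.089] 50
242 217 [ 0.435 -0.054  0.06 ] 170
242 219 [ 0.432 -0.06   0.057] 93
242 221 [ 0.422 -0.082  0.064] 252
242 223 [ 0.42  -0.087  0.06 ] 178
242 225 [ 0.416 -0.097  0.059] 37
242 227 [ 0.409 -0.113  0.063] 98
242 229 [ 0.404 -0.122  0.062] 157
242 231 [ 0.402 -0.127  0.059] 161
256 207 [ 0.548  0.082 -0.001] 229
256 209 [ 0.438 -0.153  0.138] 38
256 211 [ 0.435 -0.158  0.134] 39
256 213 [ 0.438 -0.153  0.124] 29
256 215 [ 0.436 -0.155  0.119] 28
256 217 [ 0.436 -0.156  0.113] 27
256 219 [ 0.438 -0.152  0.103] 28
256 221 [ 0.438 -0.151  0.096] 24
256 223 [ 0.439 -0.149  0.088] 56
256 225 [ 0.447 -0.131  0.069] 23
256 227 [ 0.443 -0.139  0.067] 82
256 229 [ 0.443 -0.138  0.06 ] 233
256 231 [ 0.438 -0.148  0.06 ] 222
257 207 [ 0.45  -0.135  0.132] 85
257 209 [ 0.439 -0.157  0.139] 31
257 211 [ 0.44  -0.154  0.131] 31
257 213 [ 0.438 -0.158  0.127] 27
257 215 [ 0.438 -0.158  0.12 ] 30
257 217 [ 0.438 -0.158  0.113] 29
257 
[... 498 characters left out ...]
  0.094] 96
258 223 [ 0.463 -0.111  0.06 ] 244
258 225 [ 0.456 -0.125  0.063] 160
258 227 [ 0.452 -0.134  0.062] 207
258 229 [ 0.448 -0.142  0.061] 233
258 231 [ 0.428 -0.183  0.082] 236
259 207 [ 0.437 -0.175  0.155] 32
259 209 [ 0.439 -0.17   0.146] 32
259 211 [ 0.438 -0.173  0.141] 32
259 213 [ 0.439 -0.169  0.132] 40
259 215 [ 0.446 -0.155  0.116] 48
259 217 [ 0.448 -0.151  0.107] 52
259 219 [ 0.447 -0.152  0.101] 47
259 221 [ 0.448 -0.15   0.093] 196
259 223 [ 0.465 -0.114  0.062] 245
259 225 [ 0.46  -0.125  0.062] 240
259 227 [ 0.453 -0.138  0.064] 239
259 229 [ 0.45  -0.144  0.061] 236
259 231 [ 0.43  -0.186  0.084] 235
[ 0.431 -0.116  0.045] [0.449 0.788 0.197] [ 0.012 -0.009  0.023]
```

View pics/e.png

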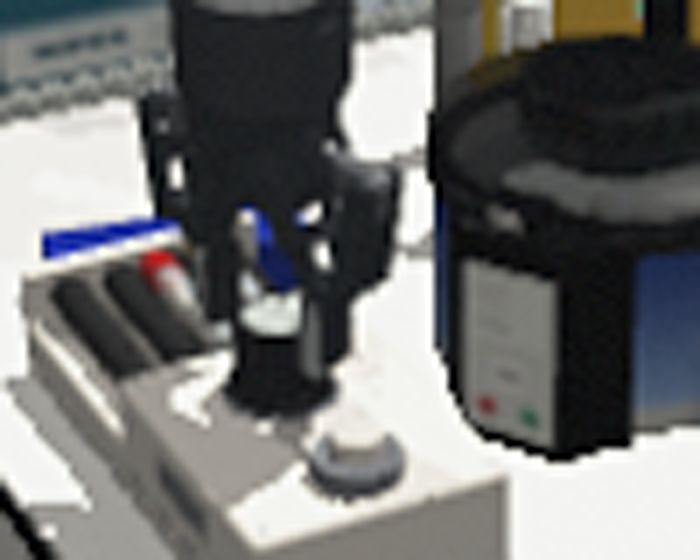

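Side view: the fingers now straddle the dial, tips at about z = 0.088. I'll go 9 mm lower and grip.

>>> jog_arm:
  steps:
    - {"gripper": 56,"linear": [1,0,-9],"spin": 0}
    - {"gripper": 30,"linear": [0,0,0],"spin": 0}
    - {"gripper": 30,"linear": [0,0,0],"spin": 0}
    - {"gripper": 30,"linear": [0,0,0],"spin": 0}
    - {"gripper": 30,"linear": [0,0,0],"spin": 0}
  force: 40

```text
t: 4.58
position: [0.4328, -0.1161, 0.0369]
tcp_rot: [-0.0, 0.985, 0.174, -0.0]
ft_force: [0.3, -1.5, -7.5]
gripper_width: 0.0389
```

```bash
cat > ob.py <<'E'
from h import *
np.set_printoptions(precision=3,suppress=True)
T=[];F=[]
for i in range(3):
    o=ctrl.observe();T.append(o["ft_torque"]);F.append(o["ft_force"]);boxes_of
    if i<2:get_image("side")
q=o["tcp_rot"];yaw=np.degrees(2*np.arctan2(q[2],q[1]))
print("t",o["t"],"pos",o["position"],"yaw",round(yaw,2),"w",round(o["gripper_width"]*1e3,1),"F",np.mean(F,0),"T",np.array(T),"j6",o["joint_pos"][5])
E
python3 ob.py
```

```text
t 4.675 pos [ 0.433 -0.116  0.037] yaw 20.04 w 39.1 F [ 0.662 -1.88  -7.717] T [[-0.288 -0.132 -0.012]
 [-0.298 -0.1   -0.014]
 [-0.273 -0.125 -0.06 ]] j6 0.6930305268698977
```

>>> jog_arm:
  steps:
    - {"gripper": 30,"linear": [0,0,0],"spin": 6}
    - {"gripper": 30,"linear": [0,0,0],"spin": 6}
    - {"gripper": 30,"linear": [0,0,0],"spin": 6}
    - {"gripper": 30,"linear": [0,0,0],"spin": 6}
    - {"gripper": 30,"linear": [0,0,0],"spin": 6}
    - {"gripper": 30,"linear": [0,0,0],"spin": 6}
    - {"gripper": 30,"linear": [0,0,0],"spin": 6}
    - {"gripper": 30,"linear": [0,0,0],"spin": 6}
    - {"gripper": 30,"linear": [0,0,0],"spin": 4}
    - {"gripper": 30,"linear": [0,0,0],"spin": 0}
    - {"gripper": 30,"linear": [0,0,0],"spin": 0}

```text
t: 6.05
position: [0.4335, -0.1168, 0.037]
tcp_rot: [0.001, 0.809, 0.588, 0.0]
ft_force: [4.2, -5.0, -12.2]
gripper_width: 0.0386
```

```bash
python3 ob.py; python3 - <<'E'
from h import *
im,d=get_image("side");a=cv2.resize(im[195:245,220:290,::-1],None,fx=8,fy=8,interpolation=2)[:300]
im,d=get_image("top");b=cv2.resize(im[195:245,250:320,::-1],None,fx=8,fy=8,interpolation=2)[:300]
cv2.imwrite("pics/f.png",np.vstack([a,b]))
E
```

```text
t 6.15 pos [ 0.434 -0.117  0.037] yaw 72.03 w 38.8 F [  3.986  -4.77  -12.048] T [[-0.769 -0.559 -0.077]
 [-0.747 -0.527 -0.065]
 [-0.734 -0.498 -0.035]] j6 -0.2144594478958989
```

View pics/f.png

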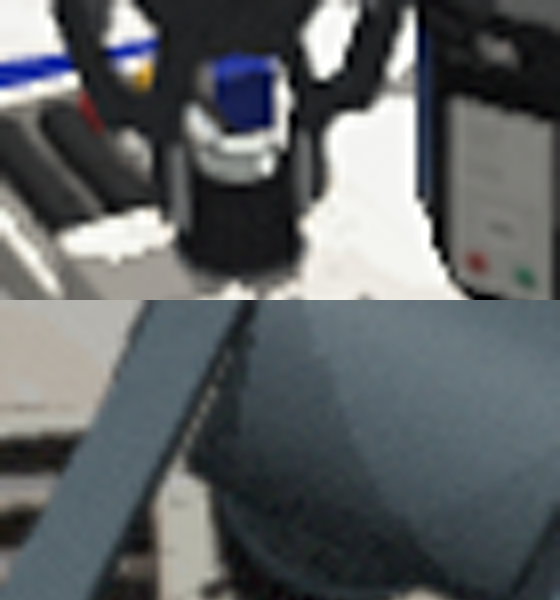

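>>> jog_arm:
  steps:
    - {"gripper": 30,"linear": [0.5,-0.5,-1],"spin": 2}
    - {"gripper": 30,"linear": [0,0,0],"spin": 2}
    - {"gripper": 30,"linear": [0,0,0],"spin": 0}
    - {"gripper": 30,"linear": [0,0,0],"spin": 0}

```text
t: 6.75
position: [0.4336, -0.1169, 0.0368]
tcp_rot: [0.0, 0.788, 0.616, -0.0]
ft_force: [-4.0, -1.6, 5.8]
gripper_width: 0.0389
```

```bash
python3 ob.py
```

```text
t 6.85 pos [ 0.434 -0.117  0.037] yaw 76.06 w 38.8 F [-4.352 -1.035  5.635] T [[-0.109  0.782 -0.022]
 [-0.101  0.753 -0.039]
 [-0.152  0.722 -0.064]] j6 -0.28475588780294303
```

>>> jog_arm:
  steps:
    - {"gripper": 30,"linear": [0,0,0],"spin": 2}
    - {"gripper": 30,"linear": [0,0,0],"spin": 2}
    - {"gripper": 30,"linear": [0,0,0],"spin": 0}
    - {"gripper": 30,"linear": [0,0,0],"spin": 0}

```text
t: 7.35
position: [0.4337, -0.1169, 0.0368]
tcp_rot: [0.0, 0.766, 0.643, -0.0]
ft_force: [-4.8, 0.1, 5.2]
gripper_width: 0.039
```

```bash
python3 ob.py
```

```text
t 7.45 pos [ 0.434 -0.117  0.037] yaw 80.06 w 38.3 F [-3.721 -0.537  5.591] T [[-0.088  0.722  0.049]
 [-0.148  0.701 -0.026]
 [-0.16   0.64   0.025]] j6 -0.35459052180004386
```

>>> jog_arm:
  steps:
    - {"gripper": 30,"linear": [0,0,0],"spin": 2}
    - {"gripper": 30,"linear": [0,0,0],"spin": 2}
    - {"gripper": 30,"linear": [0,0,0],"spin": 0}
    - {"gripper": 30,"linear": [0,0,0],"spin": 0}

```text
t: 7.95
position: [0.4338, -0.1169, 0.0368]
tcp_rot: [0.0, 0.743, 0.67, -0.0]
ft_force: [-2.5, -1.0, 5.3]
gripper_width: 0.0386
```

```bash
sed -i 's/range(3)/range(5)/;s/i<2/i<4/;s/"T",np.array(T)/"Tz",np.array(T)[:,2],np.mean(T,0)/' ob.py; python3 ob.py
```

```text
t 8.15 pos [ 0.434 -0.117  0.037] yaw 84.06 w 38.8 F [-3.072 -0.973  5.439] Tz [ 0.071  0.095  0.015  0.019 -0.012] [-0.119  0.652  0.037] j6 -0.4244685517967242
```

>>> jog_arm:
  steps:
    - {"gripper": 30,"linear": [0,0,0],"spin": 2}
    - {"gripper": 30,"linear": [0,0,0],"spin": 1}
    - {"gripper": 30,"linear": [0,0,0],"spin": 0}
    - {"gripper": 30,"linear": [0,0,0],"spin": 0}

```text
t: 8.65
position: [0.4339, -0.1169, 0.0368]
tcp_rot: [0.0, 0.725, 0.689, -0.0]
ft_force: [-3.1, -1.0, 6.1]
gripper_width: 0.0386
```

```bash
python3 ob.py
```

```text
t 8.85 pos [ 0.434 -0.117  0.037] yaw 87.07 w 38.6 F [-2.93  -0.905  5.261] Tz [0.053 0.034 0.06  0.082 0.016] [-0.124  0.616  0.049] j6 -0.4769142263275222
```

>>> jog_arm:
  steps:
    - {"gripper": 30,"linear": [0,0,0],"spin": 1}
    - {"gripper": 30,"linear": [0,0,0],"spin": 1}
    - {"gripper": 30,"linear": [0,0,0],"spin": 1}
    - {"gripper": 30,"linear": [0,0,0],"spin": 0}

```text
t: 9.35
position: [0.4339, -0.1169, 0.0368]
tcp_rot: [0.0, 0.707, 0.708, -0.0]
ft_force: [-2.9, -0.7, 5.5]
gripper_width: 0.0385
```

```bash
python3 ob.py
```

```text
t 9.55 pos [ 0.434 -0.117  0.037] yaw 90.07 w 38.9 F [-2.871 -0.763  4.972] Tz [0.081 0.045 0.095 0.051 0.052] [-0.098  0.576  0.065] j6 -0.5292825008422095
```

>>> jog_arm:
  steps:
    - {"gripper": 30,"linear": [0,0,0],"spin": 1}
    - {"gripper": 30,"linear": [0,0,0],"spin": 1}
    - {"gripper": 30,"linear": [0,0,0],"spin": 0}

```text
t: 9.93
position: [0.434, -0.1169, 0.0368]
tcp_rot: [0.0, 0.694, 0.72, 0.0]
ft_force: [-3.2, 0.1, 5.1]
gripper_width: 0.039
```

```bash
python3 ob.py
```

```text
t 10.125 pos [ 0.434 -0.117  0.037] yaw 92.05 w 38.8 F [-2.885 -0.306  5.258] Tz [ 0.06   0.032  0.01   0.026 -0.074] [-0.103  0.583  0.011] j6 -0.5640608882641194
```

>>> jog_arm:
  steps:
    - {"gripper": 30,"linear": [0,0,0],"spin": 0.5}
    - {"gripper": 30,"linear": [0,0,0],"spin": 0.5}
    - {"gripper": 30,"linear": [0,0,0],"spin": 0}

```text
t: 10.5
position: [0.434, -0.1169, 0.0368]
tcp_rot: [0.0, 0.688, 0.726, 0.0]
ft_force: [-3.3, -0.3, 5.8]
gripper_width: 0.0388
```

```bash
python3 ob.py
```

```text
t 10.7 pos [ 0.434 -0.117  0.037] yaw 93.05 w 39.0 F [-3.216 -0.702  5.292] Tz [-0.048 -0.094 -0.037 -0.056 -0.067] [-0.118  0.541 -0.06 ] j6 -0.5813924158995715
```

>>> jog_arm:
  steps:
    - {"gripper": 30,"linear": [0,0,0],"spin": 0.5}
    - {"gripper": 30,"linear": [0,0,0],"spin": 0.5}
    - {"gripper": 30,"linear": [0,0,0],"spin": 0}

```text
t: 11.08
position: [0.434, -0.1169, 0.0368]
tcp_rot: [0.0, 0.682, 0.732, 0.0]
ft_force: [-2.5, -0.7, 4.7]
gripper_width: 0.0385
```

```bash
python3 ob.py
```

```text
t 11.275 pos [ 0.434 -0.117  0.037] yaw 94.04 w 38.5 F [-2.929 -0.772  4.925] Tz [-0.103 -0.135 -0.141 -0.124 -0.124] [-0.12   0.567 -0.126] j6 -0.5988119457927964
```

>>> jog_arm:
  steps:
    - {"gripper": 30,"linear": [0,0,0],"spin": 0.5}
    - {"gripper": 30,"linear": [0,0,0],"spin": 0}
    - {"gripper": 30,"linear": [0,0,0],"spin": 0}

```text
t: 11.65
position: [0.434, -0.1169, 0.0368]
tcp_rot: [0.0, 0.679, 0.735, 0.0]
ft_force: [-2.8, -1.6, 4.5]
gripper_width: 0.0385
```

```bash
python3 ob.py
```

```text
t 11.85 pos [ 0.434 -0.117  0.037] yaw 94.54 w 38.5 F [-2.757 -0.773  5.111] Tz [-0.08  -0.121 -0.13  -0.116 -0.105] [-0.121  0.529 -0.111] j6 -0.6075558021460346
```

>>> jog_arm:
  steps:
    - {"gripper": 30,"linear": [0,0,0],"spin": 0.5}
    - {"gripper": 30,"linear": [0,0,0],"spin": 0}
    - {"gripper": 30,"linear": [0,0,0],"spin": 0}

```text
t: 12.22
position: [0.434, -0.1169, 0.0368]
tcp_rot: [0.0, 0.675, 0.738, 0.0]
ft_force: [-3.5, -0.7, 4.7]
gripper_width: 0.0388
```

```bash
python3 ob.py
```

```text
t 12.425 pos [ 0.434 -0.117  0.037] yaw 95.04 w 38.6 F [-2.679 -0.589  5.055] Tz [-0.101 -0.071 -0.079 -0.081 -0.106] [-0.12   0.534 -0.088] j6 -0.61627055463251
```

>>> jog_arm:
  steps:
    - {"gripper": 30,"linear": [0,0,0],"spin": 0.5}
    - {"gripper": 30,"linear": [0,0,0],"spin": 0.3}
    - {"gripper": 30,"linear": [0,0,0],"spin": 0}

```text
t: 12.8
position: [0.434, -0.1169, 0.0368]
tcp_rot: [0.0, 0.67, 0.742, 0.0]
ft_force: [-2.5, -1.3, 5.2]
gripper_width: 0.039
```

```bash
python3 ob.py
```

```text
t 13.0 pos [ 0.434 -0.117  0.037] yaw 95.84 w 39.2 F [-2.256 -0.797  5.05 ] Tz [-0.123 -0.087 -0.083 -0.118 -0.068] [-0.143  0.535 -0.096] j6 -0.6302832460417667
```

>>> jog_arm:
  steps:
    - {"gripper": 30,"linear": [0,0,0],"spin": 0.5}
    - {"gripper": 30,"linear": [0,0,0],"spin": 0.3}
    - {"gripper": 30,"linear": [0,0,0],"spin": 0}

```text
t: 13.38
position: [0.434, -0.1169, 0.0368]
tcp_rot: [0.0, 0.665, 0.747, 0.0]
ft_force: [-2.5, -0.8, 4.7]
gripper_width: 0.0389
```

```bash
python3 ob.py
```

```text
t 13.575 pos [ 0.434 -0.117  0.037] yaw 96.65 w 39.0 F [-2.343 -0.477  5.147] Tz [-0.091 -0.088 -0.095 -0.038 -0.098] [-0.144  0.521 -0.082] j6 -0.6442815688694743
```

>>> jog_arm:
  steps:
    - {"gripper": 30,"linear": [0,0,0],"spin": 0.5}
    - {"gripper": 30,"linear": [0,0,0],"spin": 0.3}
    - {"gripper": 30,"linear": [0,0,0],"spin": 0}

```text
t: 13.95
position: [0.434, -0.1169, 0.0368]
tcp_rot: [0.0, 0.66, 0.752, 0.0]
ft_force: [-2.4, -1.1, 6.0]
gripper_width: 0.0385
```

```bash
python3 ob.py
```

```text
t 14.15 pos [ 0.434 -0.117  0.037] yaw 97.44 w 38.5 F [-2.132 -0.659  5.136] Tz [-0.06  -0.116 -0.034 -0.101 -0.076] [-0.116  0.51  -0.077] j6 -0.6582483150838877
```

>>> jog_arm:
  steps:
    - {"gripper": 30,"linear": [0,0,0],"spin": 0.5}
    - {"gripper": 30,"linear": [0,0,0],"spin": 0.2}
    - {"gripper": 30,"linear": [0,0,0],"spin": 0}

```text
t: 14.52
position: [0.4341, -0.1169, 0.0368]
tcp_rot: [0.001, 0.655, 0.756, 0.0]
ft_force: [-3.1, -0.1, 5.5]
gripper_width: 0.0383
```

```bash
python3 ob.py
```

```text
t 14.725 pos [ 0.434 -0.117  0.037] yaw 98.14 w 38.7 F [-2.546 -0.529  5.251] Tz [-0.063 -0.08  -0.094 -0.09  -0.073] [-0.103  0.506 -0.08 ] j6 -0.6704250414988476
```

>>> jog_arm:
  steps:
    - {"gripper": 30,"linear": [0,0,0],"spin": 0.4}
    - {"gripper": 30,"linear": [0,0,0],"spin": 0.3}
    - {"gripper": 30,"linear": [0,0,0],"spin": 0}

```text
t: 15.1
position: [0.4341, -0.1169, 0.0368]
tcp_rot: [0.001, 0.651, 0.759, 0.0]
ft_force: [-3.1, -0.3, 5.6]
gripper_width: 0.0386
```

```bash
python3 ob.py
```

```text
t 15.3 pos [ 0.434 -0.117  0.037] yaw 98.83 w 38.7 F [-2.212 -0.803  5.208] Tz [-0.165 -0.134 -0.147 -0.203 -0.101] [-0.122  0.467 -0.15 ] j6 -0.6825478750048013
```

>>> jog_arm:
  steps:
    - {"gripper": 30,"linear": [0,0,0],"spin": 0.3}
    - {"gripper": 30,"linear": [0,0,0],"spin": 0.3}
    - {"gripper": 30,"linear": [0,0,0],"spin": 0}

```text
t: 15.68
position: [0.4341, -0.1169, 0.0368]
tcp_rot: [0.001, 0.647, 0.763, 0.0]
ft_force: [-3.4, -0.3, 5.5]
gripper_width: 0.0384
```

```bash
python3 ob.py
```

```text
t 15.875 pos [ 0.434 -0.117  0.037] yaw 99.42 w 38.7 F [-2.274 -0.952  5.49 ] Tz [-0.234 -0.227 -0.228 -0.238 -0.26 ] [-0.11   0.428 -0.237] j6 -0.6928796653895174
```

Torque −0.24 N m puts the stop at roughly 5–6 N, and it held over 0.3 s. Home is at yaw 92.2, so the fifth click is near yaw −27.8. Turning clockwise now.

>>> jog_arm:
  steps:
    - {"gripper": 30,"linear": [0,0,0],"spin": 0}
    - {"gripper": 30,"linear": [0,0,0],"spin": -7}
    - {"gripper": 30,"linear": [0,0,0],"spin": -8}
    - {"gripper": 30,"linear": [0,0,0],"spin": -8}
    - {"gripper": 30,"linear": [0,0,0],"spin": -8}
    - {"gripper": 30,"linear": [0,0,0],"spin": -8}
    - {"gripper": 30,"linear": [0,0,0],"spin": -8}
    - {"gripper": 30,"linear": [0,0,0],"spin": -8}
    - {"gripper": 30,"linear": [0,0,0],"spin": 0}

```text
t: 17.0
position: [0.4332, -0.1166, 0.0368]
tcp_rot: [-0.0, 0.926, 0.378, -0.0]
ft_force: [-5.3, -0.6, 9.0]
gripper_width: 0.039
```

>>> jog_arm:
  steps:
    - {"gripper": 30,"linear": [0,0,0],"spin": -8}
    - {"gripper": 30,"linear": [0,0,0],"spin": -8}
    - {"gripper": 30,"linear": [0,0,0],"spin": -8}
    - {"gripper": 30,"linear": [0,0,0],"spin": -8}
    - {"gripper": 30,"linear": [0,0,0],"spin": -8}
    - {"gripper": 30,"linear": [0,0,0],"spin": -8}
    - {"gripper": 30,"linear": [0,0,0],"spin": -8}
    - {"gripper": 30,"linear": [0,0,0],"spin": -8}
    - {"gripper": 30,"linear": [0,0,0],"spin": -5}
    - {"gripper": 30,"linear": [0,0,0],"spin": 0}
    - {"gripper": 30,"linear": [0,0,0],"spin": 0}

```text
t: 18.38
position: [0.433, -0.1154, 0.0367]
tcp_rot: [-0.001, 0.977, -0.213, -0.001]
ft_force: [-6.4, 4.3, 11.9]
gripper_width: 0.0388
```

```bash
python3 ob.py
```

```text
t 18.575 pos [ 0.433 -0.115  0.037] yaw -24.55 w 38.8 F [-6.699  5.1   12.338] Tz [-0.127 -0.113 -0.181 -0.06  -0.06 ] [ 0.823  1.063 -0.108] j6 1.471084396425515
```

>>> jog_arm:
  steps:
    - {"gripper": 30,"linear": [0,0,0],"spin": -1.6}
    - {"gripper": 30,"linear": [0,0,0],"spin": -1.6}
    - {"gripper": 30,"linear": [0,0,0],"spin": 0}
    - {"gripper": 30,"linear": [0,0,0],"spin": 0}

```text
t: 19.08
position: [0.433, -0.1154, 0.0368]
tcp_rot: [-0.001, 0.971, -0.24, -0.001]
ft_force: [-5.8, 5.7, 12.4]
gripper_width: 0.0392
```

```bash
python3 ob.py
```

```text
t 19.275 pos [ 0.433 -0.115  0.037] yaw -27.74 w 38.6 F [-6.255  5.807 12.694] Tz [-0.005 -0.025 -0.029  0.009 -0.001] [ 0.906  1.037 -0.01 ] j6 1.52678912700522
```

>>> jog_arm:
  steps:
    - {"gripper": 56,"linear": [0,0,0],"spin": 0}
    - {"gripper": 56,"linear": [0,0,0],"spin": 0}
    - {"gripper": 56,"linear": [0,0,0],"spin": 0}
    - {"gripper": 56,"linear": [0,0,10],"spin": 0}
    - {"gripper": 56,"linear": [0,0,30],"spin": 0}
    - {"gripper": 56,"linear": [0,0,40],"spin": 0}
    - {"gripper": 56,"linear": [0,0,40],"spin": 0}
    - {"gripper": 20,"linear": [0,-40,0],"spin": 0}
    - {"gripper": 0,"linear": [0,-34,0],"spin": 0}
    - {"gripper": 0,"linear": [0,0,0],"spin": 0}
    - {"gripper": 0,"linear": [0,0,0],"spin": 0}

```text
t: 20.65
position: [0.4334, -0.1903, 0.1563]
tcp_rot: [-0.0, 0.971, -0.24, -0.0]
ft_force: [0.0, 0.2, -0.5]
gripper_width: -0.0003
```

```bash
python3 ob.py; python3 - <<'E'
from h import *
np.set_printoptions(precision=3,suppress=True)
im,d=get_image("side");a=cv2.resize(im[150:250,200:320,::-1],None,fx=6,fy=6,interpolation=2)[:,:]
t,dt=get_image("top");b=cv2.resize(t[195:245,250:320,::-1],None,fx=6,fy=6,interpolation=2)
cv2.imwrite("pics/g.png",np.vstack([a[:,:720],np.hstack([b,np.zeros((300,300,3),np.uint8)])])[:900]); 
g=cv2.imread("pics/g.png");cv2.imwrite("pics/g.png",cv2.resize(g,None,fx=.66,fy=.66))
P=cloud("side",d);o=ctrl.observe();p=o["position"]
k=(d>0)&(abs(P[...,0]-p[0])<.05)&(abs(P[...,1]-p[1])<.05)&(P[...,2]>.11)
z=np.sort(P[k][:,2]);print(z[:15]);m=k&(P[...,2]<z[0]+.03);print(P[m].mean(0),P[m].min(0),P[m].max(0))
E
```

```text
t 20.85 pos [ 0.434 -0.19   0.156] yaw -27.7 w -0.3 F [ 0.203  0.197 -0.327] Tz [-0.021 -0.015  0.027  0.022 -0.038] [-0.003 -0.004 -0.005] j6 1.3898437103700578
[0.193 0.195 0.195 0.195 0.196 0.196 0.196 0.197 0.198 0.199 0.199 0.2
 0.2   0.201 0.201]
[ 0.429 -0.198  0.209] [ 0.421 -0.208  0.193] [ 0.439 -0.189  0.223]
```

View pics/g.png

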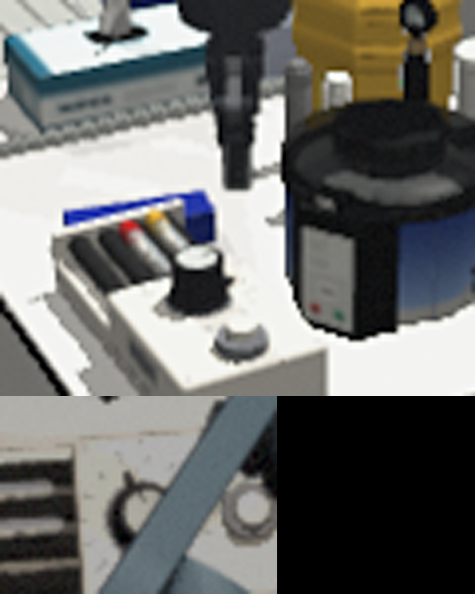

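Top view: the pointer stands about 15–19° left of straight up, which is the fifth click (15° expected). The closed tips are 37 mm above the reported TCP, so key contact should come near a reading of 0.047.

>>> jog_arm:
  steps:
    - {"gripper": 0,"linear": [-1,0,-35],"spin": 0}
    - {"gripper": 0,"linear": [0,0,-35],"spin": 0}
    - {"gripper": 0,"linear": [0,0,-25],"spin": 0}
    - {"gripper": 0,"linear": [0,0,-8],"spin": 0}
    - {"gripper": 0,"linear": [0,0,0],"spin": 0}
    - {"gripper": 0,"linear": [0,0,0],"spin": 0}

```text
t: 21.7
position: [0.4334, -0.1913, 0.0543]
tcp_rot: [0.0, 0.971, -0.24, 0.001]
ft_force: [-0.1, -0.0, -1.1]
gripper_width: -0.0002
```

```bash
python3 ob.py
```

```text
t 21.9 pos [ 0.433 -0.191  0.054] yaw -27.76 w 0.1 F [ 0.112  0.001 -0.109] Tz [-0.012 -0.029 -0.021  0.018 -0.059] [-0.016 -0.002 -0.021] j6 1.3882353176281688
```

>>> jog_arm:
  steps:
    - {"gripper": 0,"linear": [0,0,-2],"spin": 0}
    - {"gripper": 0,"linear": [0,0,-2],"spin": 0}
    - {"gripper": 0,"linear": [0,0,-2],"spin": 0}
    - {"gripper": 0,"linear": [0,0,0],"spin": 0}

```text
t: 22.4
position: [0.4324, -0.1905, 0.0469]
tcp_rot: [-0.0, 0.971, -0.24, -0.0]
ft_force: [-0.1, 0.3, -0.2]
gripper_width: -0.0002
```

```bash
python3 ob.py
```

```text
t 22.6 pos [ 0.433 -0.191  0.047] yaw -27.76 w 0.1 F [-0.071 -0.131  0.127] Tz [-0.034 -0.011 -0.031  0.013  0.03 ] [-0.015 -0.011 -0.007] j6 1.3882744493213552
```

>>> jog_arm:
  steps:
    - {"gripper": 0,"linear": [0,0,-1],"spin": 0}
    - {"gripper": 0,"linear": [0,0,-1],"spin": 0}
    - {"gripper": 0,"linear": [0,0,-1],"spin": 0}
    - {"gripper": 0,"linear": [0,0,0],"spin": 0}

```text
t: 23.1
position: [0.4327, -0.1907, 0.0443]
tcp_rot: [0.0, 0.971, -0.24, 0.0]
ft_force: [-0.3, -0.4, 2.9]
gripper_width: -0.0002
```

```bash
python3 ob.py
```

```text
t 23.3 pos [ 0.433 -0.191  0.044] yaw -27.76 w -0.2 F [-0.183 -0.147  2.37 ] Tz [ 0.019 -0.004 -0.009 -0.032 -0.006] [ 0.039  0.051 -0.006] j6 1.388235587388996
```

>>> jog_arm:
  steps:
    - {"gripper": 0,"linear": [0,0,-1],"spin": 0}
    - {"gripper": 0,"linear": [0,0,-0.5],"spin": 0}
    - {"gripper": 0,"linear": [0,0,0],"spin": 0}

```text
t: 23.68
position: [0.4327, -0.1908, 0.0427]
tcp_rot: [0.0, 0.971, -0.24, 0.0]
ft_force: [-0.9, 0.4, 2.6]
gripper_width: 0.0003
```

```bash
python3 ob.py
```

```text
t 23.875 pos [ 0.433 -0.191  0.043] yaw -27.76 w -0.2 F [-0.357  0.349  2.847] Tz [-0.005  0.03  -0.025  0.001  0.022] [0.011 0.04  0.005] j6 1.3882283419645425
```

>>> jog_arm:
  steps:
    - {"gripper": 0,"linear": [0,0,-0.5],"spin": 0}
    - {"gripper": 0,"linear": [0,0,-0.5],"spin": 0}
    - {"gripper": 0,"linear": [0,0,0],"spin": 0}

```text
t: 24.25
position: [0.4327, -0.1908, 0.0417]
tcp_rot: [0.0, 0.971, -0.24, 0.0]
ft_force: [-0.2, 0.5, 2.5]
gripper_width: -0.0005
```

```bash
python3 ob.py
```

```text
t 24.45 pos [ 0.433 -0.191  0.042] yaw -27.76 w 0.0 F [-0.012 -0.114  3.402] Tz [ 0.028 -0.001  0.019 -0.009 -0.043] [ 0.02  -0.005 -0.001] j6 1.3882206644161286
```

>>> jog_arm:
  steps:
    - {"gripper": 0,"linear": [0,0,-0.5],"spin": 0}
    - {"gripper": 0,"linear": [0,0,0],"spin": 0}
    - {"gripper": 0,"linear": [0,0,0],"spin": 0}

```text
t: 24.82
position: [0.4326, -0.1908, 0.0413]
tcp_rot: [0.0, 0.971, -0.24, 0.0]
ft_force: [0.2, -0.4, 4.0]
gripper_width: 0.0003
```

```bash
python3 ob.py
```

```text
t 25.025 pos [ 0.433 -0.191  0.041] yaw -27.76 w -0.0 F [ 0.217 -0.131  3.841] Tz [ 0.045 -0.023 -0.009 -0.005 -0.009] [-0.034 -0.058 -0.   ] j6 1.388228933236654
```

>>> jog_arm:
  steps:
    - {"gripper": 0,"linear": [0,0,-0.5],"spin": 0}
    - {"gripper": 0,"linear": [0,0,-0.5],"spin": 0}
    - {"gripper": 0,"linear": [0,0,0],"spin": 0}

```text
t: 25.4
position: [0.4326, -0.1907, 0.0402]
tcp_rot: [-0.0, 0.971, -0.24, 0.0]
ft_force: [-0.9, 0.2, 5.1]
gripper_width: 0.0002
```

```bash
python3 ob.py
```

```text
t 25.6 pos [ 0.433 -0.191  0.04 ] yaw -27.76 w -0.1 F [ 0.044 -0.108  4.87 ] Tz [ 0.034  0.022 -0.011 -0.015 -0.056] [-0.021 -0.079 -0.005] j6 1.3882135218966285
```

>>> jog_arm:
  steps:
    - {"gripper": 0,"linear": [0,0,-0.5],"spin": 0}
    - {"gripper": 0,"linear": [0,0,0],"spin": 0}
    - {"gripper": 0,"linear": [0,0,0],"spin": 0}

```text
t: 25.98
position: [0.4327, -0.1907, 0.0399]
tcp_rot: [0.0, 0.971, -0.24, 0.0]
ft_force: [0.1, 1.3, 6.8]
gripper_width: -0.0
```

```bash
python3 ob.py
```

```text
t 26.175 pos [ 0.433 -0.191  0.04 ] yaw -27.75 w 0.0 F [-0.17   0.335  6.788] Tz [ 0.007 -0.013  0.024 -0.013 -0.025] [ 0.048  0.025 -0.004] j6 1.3882380853812084
```

The key has bottomed: force is up to 6.8 N and travel has stopped. Releasing it and backing off.

>>> jog_arm:
  steps:
    - {"gripper": 0,"linear": [0,0,-0.3],"spin": 0}
    - {"gripper": 0,"linear": [0,0,3],"spin": 0}
    - {"gripper": 0,"linear": [0,0,6],"spin": 0}
    - {"gripper": 0,"linear": [0,0,30],"spin": 0}
    - {"gripper": 0,"linear": [0,0,50],"spin": 0}
    - {"gripper": 0,"linear": [-20,-40,50],"spin": 0}
    - {"gripper": 0,"linear": [-30,-45,0],"spin": 0}
    - {"gripper": 0,"linear": [-30,-45,0],"spin": 0}
    - {"gripper": 0,"linear": [-30,-45,0],"spin": 0}
    - {"gripper": 0,"linear": [-30,-45,0],"spin": 0}
    - {"gripper": 0,"linear": [0,0,0],"spin": 0}
    - {"gripper": 0,"linear": [0,0,0],"spin": 0}

```text
t: 27.68
position: [0.2937, -0.4069, 0.1742]
tcp_rot: [-0.001, 0.971, -0.24, -0.001]
ft_force: [1.3, 0.2, -0.1]
gripper_width: 0.0002
```

```bash
python3 ob.py; python3 - <<'E'
from h import *
np.set_printoptions(precision=4,suppress=True)
im,d=get_image("top");P=cloud("top",d)
t=(abs(P[...,2]-.084)<.006)&(abs(P[...,0]-.432)<.012)&(abs(P[...,1]+.19)<.012);print("key",t.sum(),np.median(P[t],0))
for n in("specimen_pot","slide_box"): print(n,[atz("top",r["uv"],0) for r in pinpoint("top",n)[:1]])
cv2.imwrite("pics/i.png",cv2.resize(im[190:260,250:340,::-1],None,fx=8,fy=8,interpolation=2))
E
```

```text
t 27.875 pos [ 0.295 -0.407  0.175] yaw -27.65 w 0.0 F [0.429 0.047 0.255] Tz [ 0.001  0.022  0.004  0.027 -0.038] [ 0.036 -0.01   0.003] j6 0.8726477396847426
key 61 [ 0.4323 -0.1902  0.083 ]
specimen_pot [array([ 0.3705, -0.3149,  0.    ])]
slide_box [array([0.4682, 0.0804, 0.    ])]
```

View pics/i.png

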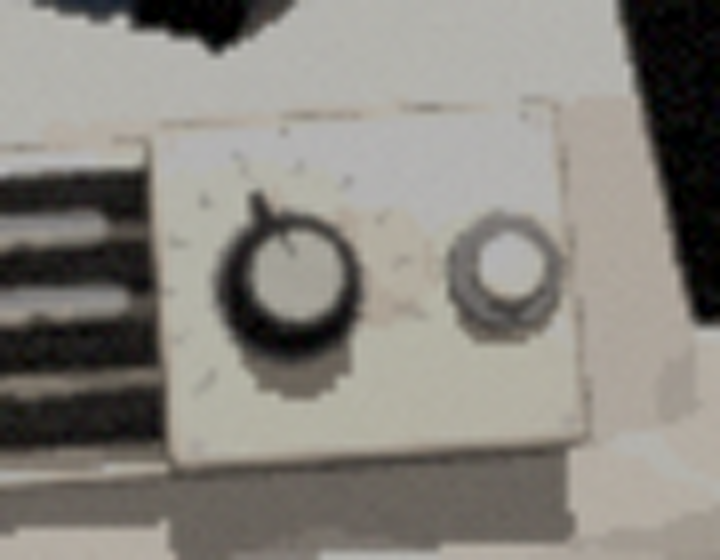

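```bash
python3 - <<'E'
from h import *
p=atz("top",(256/8+250,195/8+190),.067);print(p, 135-np.degrees(np.arctan2(p[1]+.116,p[0]-.4323)))
print(ctrl.close_job())
E
```

```text
[ 0.46297473 -0.10880063  0.067     ] 121.79171918812922
the job is handed in; nothing more can be done
None
```

I turned the dial to its end stop, set it five clicks up from home, pressed the start key once and handed the job in. No verdict came back. The clock stood at about 28 s of the 72 s allowed.

- **End stop:** I held the dial against the stop at about 0.24 N m for over 0.3 s. From the figures given, that is roughly 5 to 6 N on the stop, inside the 3 to 12 N window.
- **Five clicks up:** I turned it clockwise until the torque fell to about zero in the fifth click, then let go. In the last picture the pointer stands at about 122°, against 120° for five clicks.
- **Start key:** I lowered the closed fingers onto it in small steps until it bottomed at about 7 N, then lifted off. In the last picture its top is back at 83 mm above the bench, where it was at the start.
- **Bystanders:** The pot is within about 2 mm of where it stood. The slide box reads about 11 mm off, inside the 30 mm limit. The arm never went near it, so I take that as detection error, though I did not check it another way.
- **Robot at hand-in:** It was clear of everything, with the force reading near zero.

**Disagreement:** the cameras showed the fingertips 37 to 46 mm above the reported TCP, depending on the finger opening. I worked from the pictures and the measured forces instead, and the grip and the key contact came where they predicted.

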